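Clamp a plaster cast in the cam-lock holder

ROBOT

A 7-joint arm with a two-finger parallel gripper is mounted at the origin on a cart in front of the work surface, level with it; the furniture and walls round the work are solid. World frame = base frame: x ahead of the robot, y to its left, z up, the work surface at z = 0. Lengths are in m, angles in rad, forces in N, time in s.
With the tool pointing down it reaches from about 0.4 to 0.85 m from the base axis. Payload 10.4 kg.
Tool frame: the origin (TCP) lies at the very end of the fingers, on their centre line; the grasp point (between the pads) lies r.grasp_offset behind it (r.grasp_offset is the distance from the TCP to the grasp point, in m); z points along the fingers, y is the direction in which the jaws open and shut (so a half turn about z gives the same grasp; the last joint's range is limited). The gripper opens to 87 mm and grips with 3 to 60 N. Pads are 19 mm wide; open, the fingers measure 117 mm over their backs; the gripper's body (75 mm by 190 mm) begins 51 mm behind the grasp point.
Start: joints at [-1.349, 0.332, -0.065, 1.46, 0.022, 1.35, -0.088], TCP at [0.151, 0.606, 0.223] pointing down, gripper open.
Joint ranges: [-2.6, 2.6], [-0.5, 2.12], [-1.47, 1.34], [0.16, 2.42], [-1.27, 4.41], [0.06, 2.06], [-2.6, 2.6]. Speed limits (rad/s): [2.22, 2.22, 2.79, 2.79, 3.14, 3.14, 3.14].

INTERFACE

Orientations are given as a unit quaternion [x, y, z, w].
In Python, from bench import read_state, cams, job, r gives the robot as it stands. The module is installed in compiled form; this text tells all that it offers.
- The arm moves only by the tool arm_command, never from a script. Its argument "increments" is a list of rows, each an object of numbers: "gripper": the opening in per cent of the stroke, from 0 (shut) to 100 (fully open); "dx", "dy", "dz": the shift along the tool's x, y, z in m; "spin": the turn about the tool's z in degrees. In form: [{"gripper": .., "dx": .., "dy": .., "dz": .., "spin": ..}, ...]. A call has exactly 8 rows; each row shifts and turns the commanded pose from where the row before left it, along the tool's axes as they then stand; what a row does not reach is not made up. A row lasts 1/8 s, in which the tool goes at most 62.5 mm and 10.7 degrees, less where a joint would pass 70% of its speed; a pose out of reach is approached as far as the arm can. A call with a gripper value outside its range is refused whole. The fingers move at their own pace and stop on an object; "grip_force" is the grip in N (left out, the last holds). Time passes only in rows, so rows that do not move let the fingers close, or fill a call up. It gives the time, the measured TCP pose, the force and the opening at its end, in the units of the state.
- read_state(): the state, without advancing time (a new reading comes with each control period).
- cams.camera(name): name is "scene" or "top"; returns the picture (384x512x3 uint8, red, green, blue); there is no depth.
- cams.camera_info(name): a dict with "K" (3x3 intrinsics, pixels), "rvec" (rotation vector, rad) and "tvec" (3), from world to camera coordinates, as OpenCV has them. Camera axes: x right, y down, z forward; pixel columns grow to the right and rows downward; lengths in m; the calibration is good to about 2 mm. A picture is of the moment at which its call begins. camera_info takes no time and is no camera call.
- job.close_job(): hands the job in, once; it reports no verdict.
The state is a dict: "time": time; "joint_positions": joint angles; "joint_vel": joint speeds; "joint_torque": joint torques, N m; "ee_pos": TCP position; "eef_rot": TCP orientation; "ft_force": force on the tool from outside, world axes, zero at the start; "torque": the same for the moment, N m; "width": finger opening in m.
Only numpy, scipy, OpenCV 4.12 (cv2) and the standard library are available. Lean on these libraries where they do the work, as an engineer would, in place of code of your own. Each camera call takes 0.05 s, during which the arm holds its last target.

TASK

Clamp the cream plaster cast in the bench holder, ready for trimming: first swing the cam lever from its locked stop right round to its open stop, so that the cam's low point faces the slide's roller, then push the jaw slide forward by its push plate until the sprung pad presses the cast against both stop posts. Last, swing the lever all the way back to its locked stop, so that the cam jams the roller from behind. Only push with the fingertips: do not touch or lift the cast itself, and leave the other things on the bench where they are.

Things in the scene. Friction and masses are not known exactly. Their poses are not given: they have to be found in the camera images.
- holder: Grey cast holder, fixed to the bench. Origin on the bench under the slide's centre line; holder +x is 'forward' (from push plate to stop posts), +y left, z up. Bed x -85 to +92 mm, y -38 to +38, its top 18 mm above the bench; a lug on its right side (x -62 to +18, y to -72) carries the cam and two 6 mm steel pins, 36 mm high, that stop the lever
- post_left (a point): Axis of the left rubber-sleeved stop post, at the height of the bed: holder x +75.3, y +18.5 mm. 14 mm across, its top 46 mm above the bench
- post_right (a point): The same for the right stop post: holder x +75.3, y -18.5 mm
- jaw_slide (a joint): Travel of the aluminium jaw slide along holder +x, m: 0 fully back (starts at 0 to 0.010), 0.051 end of travel. About 2 N of friction; stays where left. With the lever locked, the cam jams it near 0.013. With the lever open, the cast meets pad and posts near 0.047; pushing on compresses the pad's springs. Let go, it backs off 1 to 4 mm; locking the cam drives it to 0.049
- cam_lever (a joint): Angle of cam and lever about the cam axis, rad: 0 at the locked stop (starts at 0 to 0.06), growing clockwise seen from above to 2.14 at the open stop, where the roller passes freely. At 0 the lever points forward right (35 degrees right of holder +x), open it points back right. Friction 0.3 N m (4 N at the handle, up to 8 N over the last radian to 0, where the cam drives the roller on); stays where left
- cam_axis (a point): On the upright cam axis, holder x -22, y -42 mm, 36 mm above the bench (top of the lever arm). The eccentric steel disc is 30 mm across and 9 mm off centre, 22 to 30 mm above the bench; the hub screw reaches 41 mm
- roller (a point): Axis of the slide's upright steel follower roller, 26 mm above the bench, at holder x -46 mm + slide travel, y -26. 12 mm across, 22 to 32 mm above the bench
- knob (a point): On the axis of the lever's black upright handle, 80 mm from the cam axis, 54 mm above the bench. The handle is round, 17 mm across, 36 to 72 mm above the bench; the lever arm below it is a flat bar 12 mm wide
- push_face (a point): Centre of the rear face (facing holder -x) of the slide's upright push plate, 46 mm above the bench, at holder x -98 mm + slide travel. The plate is 50 mm wide (y), 6 mm thick, 17 to 62 mm above the bench. Nothing stands behind it
- jaw_pad: Sprung rubber-faced plate on the slide's front, 44 mm wide, 19 to 34 mm above the bench; front face at holder x -27.4 mm + slide travel. Gives by up to 4 mm (2.5 N/mm after 1 N). This body's origin is the holder's origin shifted by the slide travel, not on the plate
- plaster_cast: Cream dental cast, 50 mm long (x), 58 mm wide (y), 26 mm tall, about 90 g, rounded corners, standing loose on the bed between pad and posts. Origin at its underside, 23.3 mm from its front face (own -x, towards the pad), 26.7 mm from the face towards the posts. Clamped, it lies at holder x 42 to 43 mm
- bur_stand: Blue round stand with grinding points, 61 mm across, 32 mm tall, loose; origin at the centre of its underside. Bystander
- plaster_spatula: Spatula with a red handle, 218 mm long along its own y, loose; origin at the centre of its underside. Bystander
- dappen_dish: Small glass dish, 31 mm across, 16 mm tall, loose; origin at the centre of its underside. Bystander
- blue_cast: Blue-grey dental cast, 53 x 58 x 26 mm, loose on the bench beside the holder; origin at its underside. Bystander, not the one to clamp
Mind the look-alikes: they are no part of the job. Leave any brown look-alike of the plaster_cast alone.

How it is judged:
On the way, in this order (a step that is already met when the one before it is completed fails the run):
1. the cam lever is swung to its open stop (over 1.8 rad of 2.14) with the slide still back (value of joint cam_lever above 1.8 rad and value of joint jaw_slide below 0.02 m), for 0.2 s.
2. with the lever open, the slide is pushed forward until its pad presses the cast (value of joint cam_lever above 1.5 rad and value of joint jaw_slide above 0.0455 m and contact force between jaw_pad and plaster_cast above 0.5 N), for 0.2 s.
At the end, for the whole second after the job is handed in: The lever is back at its locked stop (below 0.15 rad), the slide is held forward (over 48 mm) with its pad pressing the cast (over 1.5 N), and the cast stands flat, straight (0.1 rad), central (9 mm) and up against both posts, at rest (value of joint cam_lever below 0.15 rad and value of joint jaw_slide above 0.048 m and contact force between jaw_pad and plaster_cast above 1.5 N and x of plaster_cast in the frame of holder above 0.04 m and y of plaster_cast in the frame of holder between -0.009 and 0.009 m and angle between the x axis of plaster_cast and the x axis of holder, either way round below 0.1 rad and angle between plaster_cast's own z axis and vertical below 0.05 rad and z of plaster_cast in the frame of holder below 0.021 m and linear speed of plaster_cast below 0.01 m/s); the robot touches nothing.
It fails at once if the robot touches the cast that is to be clamped (contact force between any of the fingers, the arm and plaster_cast above 0.3 N).
It fails at once if the cast is lifted or tipped (z of plaster_cast in the frame of holder above 0.03 m or angle between plaster_cast's own z axis and vertical above 0.3 rad).
It fails at once if a bystander is moved more than 15 mm (distance of any of bur_stand, plaster_spatula, dappen_dish, blue_cast from where it was at the start of the episode above 0.015 m).
It also fails if it takes over 72 s, if anything falls off the work surface, if the arm or the gripper's body presses on something with over 40 N, if the wrist force passes 120 N, or if a joint passes its speed limit or range.

## Working session

There is one attempt and no reset: what is moved stays moved. The work goes in short steps, Python scripts to look and compute and a tool call to move; the robot and the scene stay as the last step left them, time stands still between calls to the robot, and variables do not carry over. Pictures are saved under pics/ and viewed, and the job is handed in when it is done.

Besides the shell and the picture viewer there is one more tool, called after "Call:" by a JSON object that holds its "method" and its "body", one argument or row to a line. arm_command: Moves the arm, as the interface text tells. Its arguments: {"type":"object","properties":{"increments":{"type":"array","items":{"type":"object","properties":{"gripper":{"type":"number"},"dx":{"type":"number"},"dy":{"type":"number"},"dz":{"type":"number"},"spin":{"type":"number"}}}},"grip_force":{"type":"number"}},"required":["increments"]}

```bash
mkdir -p pics
python3 - <<'E'
from bench import read_state,cams,r
import cv2
print(read_state()); print(r.grasp_offset)
for n in("scene","top"):
    im=cams.camera(n); cv2.imwrite(f"pics/{n}0.png",im[:,:,::-1]); print(n,cams.camera_info(n))
E
```

```text
{'time': 0.0, 'joint_positions': array([-1.34860759,  0.33287359, -0.06465416,  1.46093352,  0.02163009,
        1.34990523, -0.08847505]), 'joint_vel': array([ 5.25117743e-04,  4.26460634e-04, -6.22068711e-04, -1.08110792e-03,
       -4.20936381e-05, -1.94262308e-03, -2.01946512e-04]), 'joint_torque': array([-5.35974250e-04, -6.23258400e+01,  2.42705550e-02, -3.89896381e+01,
       -6.15385012e-02,  3.96491715e-02,  1.26419468e-04]), 'ee_pos': array([0.1514189 , 0.60598378, 0.22175649]), 'eef_rot': array([ 1.22084485e-01,  9.92519457e-01, -7.11280924e-04, -3.19233742e-05]), 'ft_force': array([ 0.00111487, -0.20344601,  0.23402806]), 'torque': array([0.0206399 , 0.01930879, 0.01572846]), 'width': 0.08678144511718164}
0.0187
scene {'K': array([[382.50364316,   0.        , 254.92311876],
       [  0.        , 382.50364316, 188.96758379],
       [  0.        ,   0.        ,   1.        ]]), 'rvec': array([ 2.09987724, -0.69791322,  0.33878527]), 'tvec': array([-0.41002766,  0.28257167,  0.60419452])}
top {'K': array([[413.55554557,   0.        , 259.11380224],
       [  0.        , 413.55554557, 198.5096262 ],
       [  0.        ,   0.        ,   1.        ]]), 'rvec': array([ 2.13702192, -2.11619527,  0.14371893]), 'tvec': array([0.07413925, 0.56337616, 1.19214412])}
```

View pics/scene0.png

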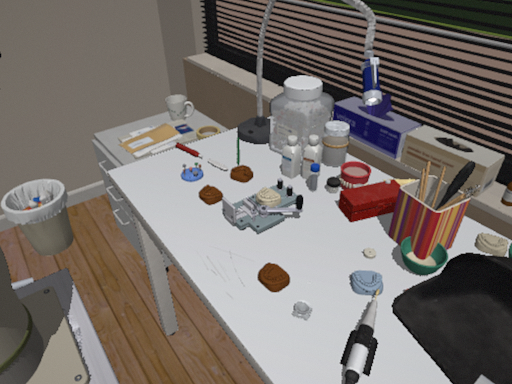

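View pics/top0.png

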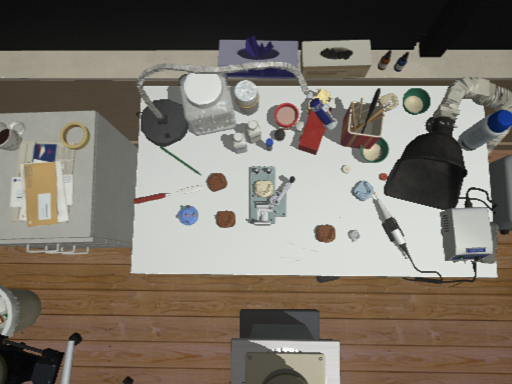

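Run:
```python
import cv2
a=cv2.imread("pics/top0.png")[155:235,235:310]; b=cv2.imread("pics/scene0.png")[170:240,210:320]
cv2.imwrite("pics/ctop.png",cv2.resize(a,None,fx=7.5,fy=7.5,interpolation=cv2.INTER_CUBIC))
cv2.imwrite("pics/cscene.png",cv2.resize(b,None,fx=7,fy=7,interpolation=cv2.INTER_CUBIC))
```

```text
(no output)
```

View pics/ctop.png

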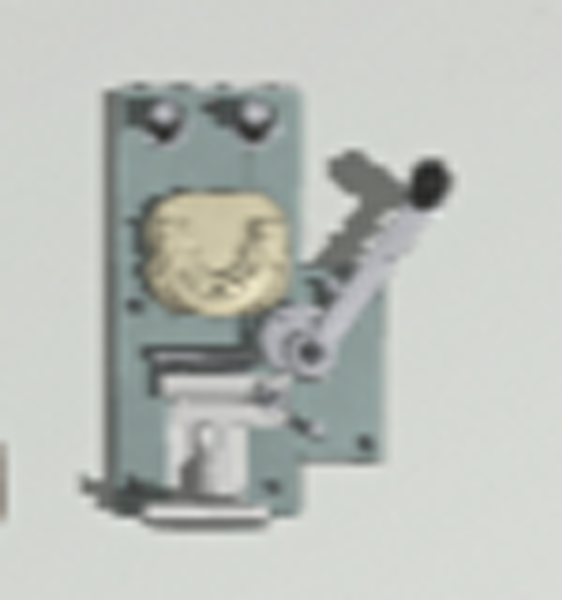

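View pics/cscene.png

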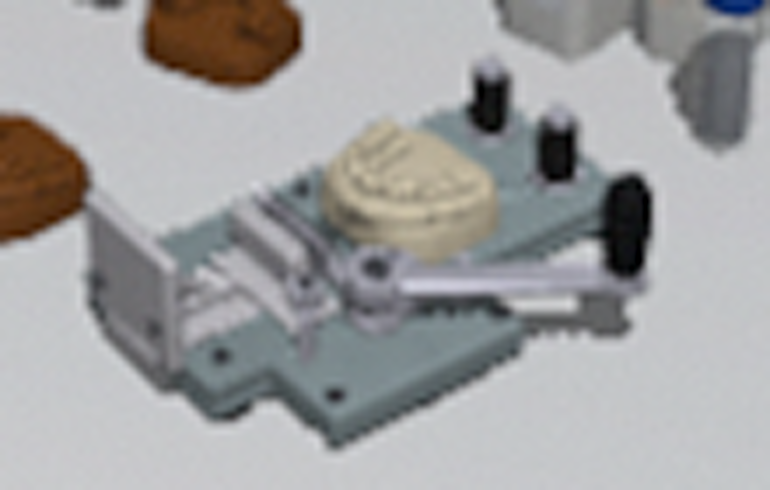

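```bash
cat > h.py <<'E'
import numpy as np,cv2
from bench import cams
def ray(n,uv,z):
    i=cams.camera_info(n);R,_=cv2.Rodrigues(i["rvec"]);C=-R.T@i["tvec"]
    d=R.T@np.linalg.inv(i["K"])@np.array([uv[0],uv[1],1.]);return C+d*(z-C[2])/d[2]
def proj(n,P):
    i=cams.camera_info(n);return cv2.projectPoints(np.array(P,float).reshape(-1,3),i["rvec"],i["tvec"],i["K"],None)[0][:,0]
E
python3 - <<'E'
from h import *
T=lambda x,y:((x+.5)/7.5-.5+235,(y+.5)/7.5-.5+155)
S=lambda x,y:((x+.5)/7-.5+210,(y+.5)/7-.5+170)
P={}
for k,c,z in [("postL",(162,112),.046),("postR",(257,112),.046),("hub",(311,351),.041),("knob",(431,175),.072),
 ("bedTL",(113,88),.018),("bedTR",(301,88),.018),("bedBR",(300,514),.018),("lugBR",(382,461),.018),("plateL",(145,512),.062),("plateR",(270,512),.062),("castc",(218,255),.044)]:
    P[k]=ray("top",T(*c),z);print("top",k,P[k].round(4))
for k,c,z in [("postL",(491,66),.046),("postR",(561,112),.046),("hub",(376,265),.041),("knob",(629,182),.072),("lugBR",(336,432),.018),("plateL",(92,200),.062),("plateR",(175,275),.062)]:
    print("scene",k,ray("scene",S(*c),z).round(4))
H=dict(postL=(75.3,18.5),postR=(75.3,-18.5),hub=(-22,-42),bedTL=(92,38),bedTR=(92,-38),bedBR=(-85,-38),lugBR=(-62,-72))
A=np.array([H[k] for k in H])/1000;B=np.array([P[k][:2] for k in H])
a=A-A.mean(0);b=B-B.mean(0)
th=np.arctan2((a[:,0]*b[:,1]-a[:,1]*b[:,0]).sum(),(a*b).sum());R=np.array([[np.cos(th),-np.sin(th)],[np.sin(th),np.cos(th)]])
t=B.mean(0)-R@A.mean(0);print("th",th,"t",t);print(((A@R.T+t-B)*1000).round(1))
for k in("knob","plateL","plateR","castc"):print(k,((P[k][:2]-t)@R*1000).round(1))
E
```

```text
top postL [0.6516 0.0896 0.046 ]
top postR [0.6518 0.0513 0.046 ]
top hub [0.5552 0.0289 0.041 ]
top knob [ 0.6208 -0.0174  0.072 ]
top bedTL [0.6682 0.111  0.018 ]
top bedTR [0.6686 0.0333 0.018 ]
top bedBR [0.492  0.0326 0.018 ]
top lugBR [ 5.139e-01 -4.000e-04  1.800e-02]
top plateL [0.4878 0.0937 0.062 ]
top plateR [0.4882 0.0449 0.062 ]
top castc [0.5934 0.0665 0.044 ]
scene postL [0.6487 0.0858 0.046 ]
scene postR [0.6499 0.0494 0.046 ]
scene hub [0.5521 0.0258 0.041 ]
scene knob [ 0.617  -0.0203  0.072 ]
scene lugBR [ 0.5094 -0.0097  0.018 ]
scene plateL [0.4843 0.0863 0.062 ]
scene plateR [0.484  0.0383 0.062 ]
th 0.0024831896680799115 t [0.5764581 0.0711264]
[[ 0.1  0.2]
 [ 0.   1.5]
 [-0.6  0.2]
 [ 0.2 -1.6]
 [-0.1  0.1]
 [-0.5  0.3]
 [ 0.8 -0.6]]
knob [ 44.1 -88.6]
plateL [-88.6  22.8]
plateR [-88.3 -26. ]
castc [16.9 -4.7]
```

Run:
```python
from h import *
for uv in[(291,177),(310,178),(314,190),(333,190),(350,216),(370,217)]:print(uv,ray("scene",uv,0).round(3))
for uv in[(240,150),(254,137),(269,149),(306,150),(315,152)]:print("top",uv,ray("top",uv,0.).round(3),ray("top",uv,.1).round(3))
a=cv2.imread("pics/scene0.png")[110:230,220:400];cv2.imwrite("pics/cs2.png",cv2.resize(a,None,fx=4.4,fy=4.4,interpolation=cv2.INTER_CUBIC))
```

```text
(291, 177) [0.723 0.127 0.   ]
(310, 178) [0.76  0.092 0.   ]
(314, 190) [0.73  0.045 0.   ]
(333, 190) [0.769 0.016 0.   ]
(350, 216) [ 0.725 -0.082  0.   ]
(370, 217) [ 0.759 -0.112  0.   ]
top (240, 150) [0.725 0.143 0.   ] [0.697 0.136 0.1  ]
top (254, 137) [0.768 0.099 0.   ] [0.737 0.095 0.1  ]
top (269, 149) [0.729 0.051 0.   ] [0.7   0.051 0.1  ]
top (306, 150) [ 0.726 -0.065  0.   ] [ 0.698 -0.056  0.1  ]
top (315, 152) [ 0.72  -0.094  0.   ] [ 0.692 -0.083  0.1  ]
```

View pics/cs2.png

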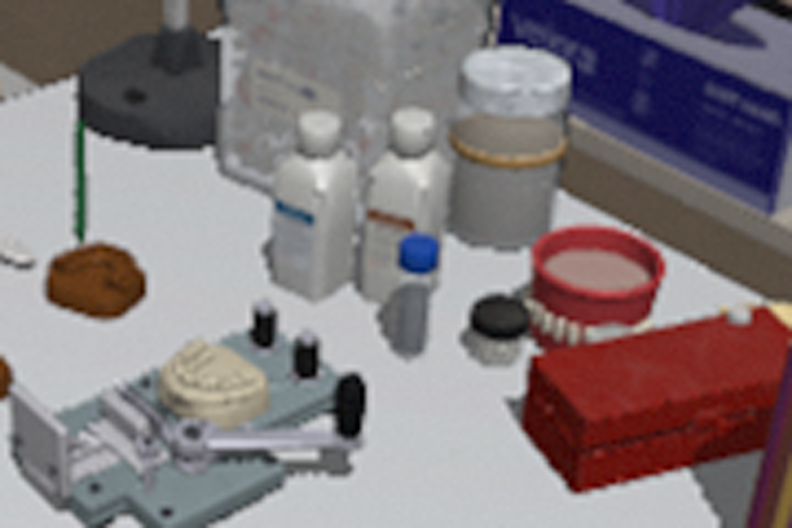

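Call:
{"method": "arm_command", "body": {
  "increments": [
    {"gripper":36,"dx":-0.038,"dy":-0.031,"dz":0,"spin":0},
    {"gripper":36,"dx":-0.038,"dy":-0.031,"dz":0,"spin":0},
    {"gripper":36,"dx":-0.038,"dy":-0.031,"dz":0,"spin":0},
    {"gripper":36,"dx":-0.038,"dy":-0.031,"dz":0,"spin":0},
    {"gripper":36,"dx":-0.038,"dy":-0.031,"dz":0,"spin":0},
    {"gripper":36,"dx":-0.038,"dy":-0.031,"dz":0,"spin":0},
    {"gripper":36,"dx":-0.038,"dy":-0.031,"dz":0,"spin":0},
    {"gripper":36,"dx":-0.038,"dy":-0.031,"dz":0,"spin":0}
  ],
  "grip_force": 20
}}

```text
time: 1.1
ee_pos: [0.3869, 0.2906, 0.2224]
eef_rot: [0.122, 0.993, -0.0, -0.0]
ft_force: [0.6, 1.4, 0.8]
width: 0.032
```

Call:
{"method": "arm_command", "body": {
  "increments": [
    {"gripper":36,"dx":-0.0375,"dy":-0.0305,"dz":0,"spin":0},
    {"gripper":36,"dx":-0.0375,"dy":-0.0305,"dz":0,"spin":0},
    {"gripper":36,"dx":-0.0375,"dy":-0.0305,"dz":0,"spin":0},
    {"gripper":36,"dx":-0.0375,"dy":-0.0305,"dz":0,"spin":0},
    {"gripper":36,"dx":-0.0375,"dy":-0.0305,"dz":0,"spin":0},
    {"gripper":36,"dx":-0.0375,"dy":-0.0305,"dz":0,"spin":0},
    {"gripper":36,"dx":-0.0375,"dy":-0.0305,"dz":0,"spin":0},
    {"gripper":36,"dx":-0.0375,"dy":-0.0305,"dz":0,"spin":0}
  ]
}}

```text
time: 2.1
ee_pos: [0.6189, -0.0184, 0.2222]
eef_rot: [0.122, 0.993, 0.0, -0.0]
ft_force: [0.5, 0.7, 0.1]
width: 0.0312
```

Call:
{"method": "arm_command", "body": {
  "increments": [
    {"gripper":36,"spin":7,"dx":0,"dy":0,"dz":0},
    {"gripper":36,"spin":7,"dx":0,"dy":0,"dz":0},
    {"gripper":36,"spin":7,"dx":0,"dy":0,"dz":0},
    {"gripper":36,"spin":0,"dx":0,"dy":0,"dz":0.03},
    {"gripper":36,"spin":0,"dx":0,"dy":0,"dz":0.03},
    {"gripper":36,"spin":0,"dx":0,"dy":0,"dz":0.03},
    {"gripper":36,"spin":0,"dx":0,"dy":0,"dz":0.03},
    {"gripper":36,"spin":0,"dx":0,"dy":0,"dz":0}
  ]
}}

```text
time: 3.1
ee_pos: [0.6164, -0.0172, 0.1002]
eef_rot: [0.301, 0.954, -0.001, -0.002]
ft_force: [0.3, 1.4, 0.3]
width: 0.0316
```

```bash
cat > snap.py <<'E'
import sys
from h import *
from bench import read_state
t=sys.argv[1]
for n,(a,b,c,d) in(("top",(150,240,220,330)),("scene",(150,250,200,330))):
    im=cams.camera(n)[:,:,::-1];cv2.imwrite(f"pics/{n}_{t}_full.png",im);cv2.imwrite(f"pics/{n}_{t}.png",cv2.resize(im[a:b,c:d],None,fx=6,fy=6,interpolation=cv2.INTER_CUBIC))
s=read_state();print(s["time"],s["ee_pos"],s["eef_rot"],s["ft_force"],s["joint_positions"].round(2))
E
python3 snap.py a
```

```text
3.2 [ 0.61848425 -0.01739761  0.10329728] [3.00949758e-01 9.53639984e-01 1.82163978e-05 1.52876182e-04] [0.04286696 0.24728276 1.654874  ] [-0.48  0.45  0.55  1.65 -0.25  1.12  1.1 ]
```

View pics/scene_a.png

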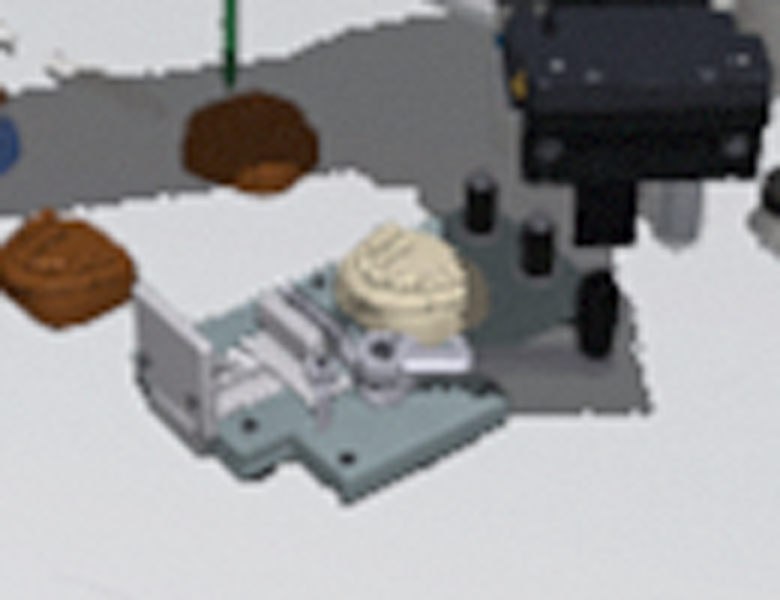

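View pics/top_a.png

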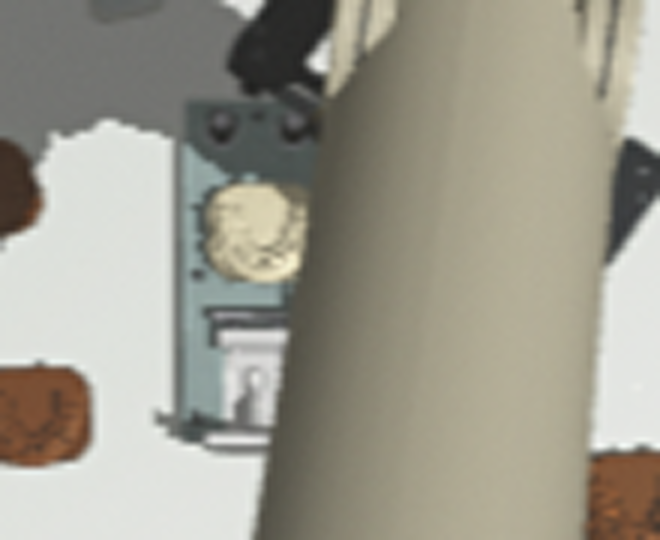

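Call:
{"method": "arm_command", "body": {
  "increments": [
    {"gripper":36,"dx":0,"dy":0,"dz":0.007,"spin":0},
    {"gripper":36,"dx":0,"dy":0,"dz":0.007,"spin":0},
    {"gripper":36,"dx":0,"dy":0,"dz":0.007,"spin":0},
    {"gripper":36,"dx":0,"dy":0,"dz":0.007,"spin":0},
    {"gripper":36,"dx":0,"dy":0,"dz":0.007,"spin":0},
    {"gripper":36,"dx":0,"dy":0,"dz":0.005,"spin":0},
    {"gripper":36,"dx":0,"dy":0,"dz":0.0,"spin":0},
    {"gripper":36,"dx":0,"dy":0,"dz":0.0,"spin":0}
  ]
}}

```text
time: 4.2
ee_pos: [0.6184, -0.0174, 0.0627]
eef_rot: [0.301, 0.954, 0.0, 0.0]
ft_force: [-0.4, -0.2, 0.9]
width: 0.0314
```

```bash
python3 snap.py b
```

```text
4.3 [ 0.6184519  -0.01733884  0.0628383 ] [3.00948926e-01 9.53640214e-01 1.57232705e-04 2.48615460e-04] [ 0.1270994   0.21390984 -0.12835548] [-0.46  0.49  0.54  1.68 -0.28  1.05  1.12]
```

View pics/scene_b.png

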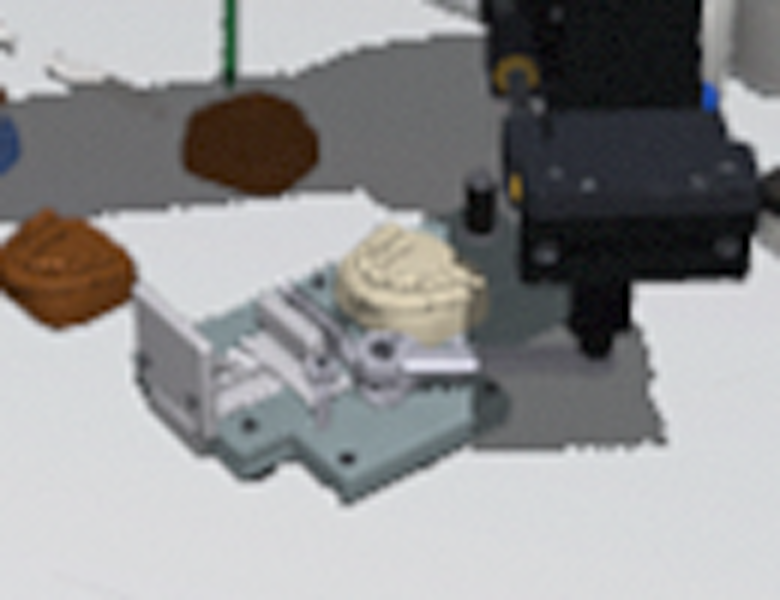

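Call:
{"method": "arm_command", "body": {
  "increments": [
    {"gripper":36,"dx":0,"dy":0,"dz":0.006,"spin":0},
    {"gripper":36,"dx":0,"dy":0,"dz":0.006,"spin":0},
    {"gripper":36,"dx":0,"dy":0,"dz":0.0,"spin":0},
    {"gripper":36,"dx":0.0004,"dy":-0.0084,"dz":0,"spin":6},
    {"gripper":36,"dx":0.0004,"dy":-0.0084,"dz":0,"spin":6},
    {"gripper":36,"dx":0.0004,"dy":-0.0084,"dz":0,"spin":6},
    {"gripper":36,"dx":0.0004,"dy":-0.0084,"dz":0.0,"spin":6},
    {"gripper":36,"dx":0.0004,"dy":-0.0084,"dz":0.0,"spin":6}
  ]
}}

```text
time: 5.3
ee_pos: [0.5869, -0.0431, 0.0506]
eef_rot: [0.539, 0.843, 0.001, 0.0]
ft_force: [2.6, 3.9, -1.9]
width: 0.0312
```

```bash
cat > ang.py <<'E'
from bench import read_state
import numpy as np
s=read_state();p=s["ee_pos"];q=s["eef_rot"]
from scipy.spatial.transform import Rotation as R
y=R.from_quat(q).as_matrix()[:,1]
v=p[:2]-np.array([.553,.0277])
print("lever-ang",np.degrees(np.arctan2(v[1],v[0])).round(1),"r",np.hypot(*v).round(4),"yaz",np.degrees(np.arctan2(y[1],y[0])).round(1),"p",p.round(4),"f",s["ft_force"].round(1),"t",s["time"],s["joint_positions"].round(2))
E
python3 ang.py; python3 snap.py c
```

```text
lever-ang -64.4 r 0.0785 yaz 24.8 p [ 0.5869 -0.0431  0.0506] f [ 2.6  3.9 -1.9] t 5.3 [-0.53  0.47  0.66  1.78 -0.34  1.01  0.69]
5.4 [ 0.58627475 -0.04395084  0.05061444] [ 5.38013659e-01  8.42936089e-01  2.16069012e-04 -8.50488911e-05] [-0.25164853  0.02496382 -0.53590828] [-0.53  0.47  0.66  1.78 -0.34  1.01  0.69]
```

View pics/scene_c.png

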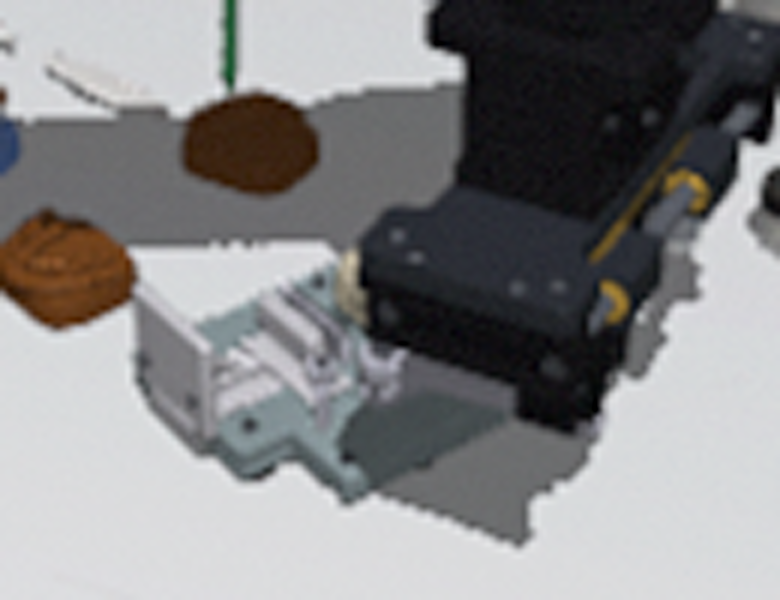

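Call:
{"method": "arm_command", "body": {
  "increments": [
    {"gripper":36,"dx":0.0004,"dy":-0.0084,"dz":0,"spin":6},
    {"gripper":36,"dx":0.0004,"dy":-0.0084,"dz":0,"spin":6},
    {"gripper":36,"dx":0.0004,"dy":-0.0084,"dz":0,"spin":6},
    {"gripper":36,"dx":0.0004,"dy":-0.0084,"dz":0,"spin":6},
    {"gripper":36,"dx":0.0004,"dy":-0.0084,"dz":0,"spin":6},
    {"gripper":36,"dx":0.0004,"dy":-0.0084,"dz":0,"spin":6},
    {"gripper":36,"dx":0.0004,"dy":-0.0084,"dz":0.0,"spin":6},
    {"gripper":36,"dx":0.0004,"dy":-0.0084,"dz":0.0,"spin":6}
  ]
}}

```text
time: 6.4
ee_pos: [0.5224, -0.0454, 0.0512]
eef_rot: [0.834, 0.552, 0.001, 0.001]
ft_force: [4.4, 2.1, -1.0]
width: 0.0314
```

```bash
python3 ang.py
```

```text
lever-ang -112.7 r 0.0792 yaz -23.0 p [ 0.5224 -0.0454  0.0512] f [ 4.4  2.1 -1. ] t 6.4 [-0.75  0.39  0.89  1.95 -0.36  0.97 -0.09]
```

Call:
{"method": "arm_command", "body": {
  "increments": [
    {"gripper":36,"dx":0.0004,"dy":-0.0084,"dz":0,"spin":6},
    {"gripper":36,"dx":0.0004,"dy":-0.0084,"dz":0,"spin":6},
    {"gripper":36,"dx":0.0004,"dy":-0.0084,"dz":0,"spin":6},
    {"gripper":36,"dx":0.0004,"dy":-0.0084,"dz":0,"spin":6},
    {"gripper":36,"dx":0.0004,"dy":-0.0084,"dz":0,"spin":6},
    {"gripper":36,"dx":0.0004,"dy":-0.0084,"dz":0,"spin":6},
    {"gripper":36,"dx":0.0004,"dy":-0.0084,"dz":0.0,"spin":6},
    {"gripper":36,"dx":0.0004,"dy":-0.0084,"dz":0.0,"spin":6}
  ]
}}

```text
time: 7.4
ee_pos: [0.4778, 0.0015, 0.0513]
eef_rot: [0.986, 0.164, 0.001, 0.001]
ft_force: [5.0, -3.3, -0.1]
width: 0.0317
```

```bash
python3 ang.py;python3 snap.py d
```

```text
lever-ang -160.8 r 0.0797 yaz -71.1 p [0.4778 0.0015 0.0513] f [ 5.  -3.3 -0.1] t 7.4 [-1.09  0.35  1.14  2.07 -0.4   0.95 -0.98]
7.5 [0.47691733 0.00224922 0.05086333] [9.86176879e-01 1.65695132e-01 3.93048606e-04 3.64536700e-04] [0.54418389 0.59768852 0.57041984] [-1.09  0.36  1.14  2.07 -0.4   0.95 -0.98]
```

View pics/scene_d.png

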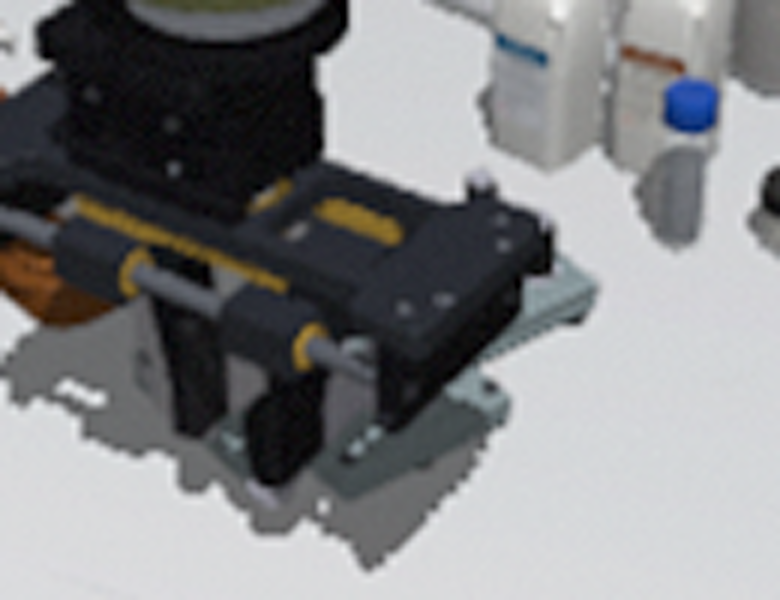

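Call:
{"method": "arm_command", "body": {
  "increments": [
    {"gripper":36,"dx":0.0,"dy":-0.003,"dz":0,"spin":2},
    {"gripper":36,"dx":0.0,"dy":-0.003,"dz":0,"spin":2},
    {"gripper":36,"dx":0,"dy":0,"dz":0,"spin":0},
    {"gripper":36,"dx":0,"dy":0,"dz":0,"spin":0},
    {"gripper":36,"dx":0,"dy":0,"dz":0,"spin":0},
    {"gripper":36,"dx":0,"dy":0,"dz":0,"spin":0},
    {"gripper":36,"dx":0,"dy":0,"dz":0,"spin":0},
    {"gripper":36,"dx":0,"dy":0,"dz":0,"spin":0}
  ]
}}

```text
time: 8.5
ee_pos: [0.4767, 0.0041, 0.0511]
eef_rot: [0.992, 0.13, 0.002, 0.003]
ft_force: [12.1, -13.7, -9.0]
width: 0.0316
```

```bash
python3 ang.py
```

```text
lever-ang -162.8 r 0.0799 yaz -75.1 p [0.4767 0.0041 0.0511] f [ 12.1 -13.7  -9. ] t 8.5 [-1.12  0.36  1.16  2.08 -0.4   0.95 -1.05]
```

Call:
{"method": "arm_command", "body": {
  "increments": [
    {"gripper":36,"dx":0.0,"dy":0.0045,"dz":0,"spin":0},
    {"gripper":36,"dx":0.0,"dy":0.0045,"dz":0,"spin":0},
    {"gripper":36,"dx":0,"dy":0,"dz":0,"spin":0},
    {"gripper":36,"dx":0,"dy":0,"dz":-0.02,"spin":0},
    {"gripper":36,"dx":0,"dy":0,"dz":-0.025,"spin":0},
    {"gripper":36,"dx":0,"dy":0,"dz":-0.025,"spin":0},
    {"gripper":20,"dx":0,"dy":0,"dz":0,"spin":7.5},
    {"gripper":0,"dx":0,"dy":0,"dz":0,"spin":7.5}
  ]
}}

```text
time: 9.5
ee_pos: [0.4767, -0.0004, 0.1207]
eef_rot: [1.0, -0.002, -0.0, -0.001]
ft_force: [-0.2, 0.6, -1.1]
width: 0.0188
```

```bash
python3 ang.py;python3 snap.py e
```

```text
lever-ang -159.8 r 0.0813 yaz -90.2 p [ 4.767e-01 -4.000e-04  1.207e-01] f [-0.2  0.6 -1.1] t 9.5 [-1.27  0.21  1.31  2.01 -0.23  1.08 -1.43]
9.6 [ 0.47664025 -0.00057293  0.12047925] [ 9.99999747e-01 -6.15851944e-04 -1.78325969e-04 -3.06991066e-04] [ 0.3182877   0.5267712  -0.10652845] [-1.27  0.21  1.31  2.01 -0.23  1.08 -1.43]
```

View pics/scene_e.png

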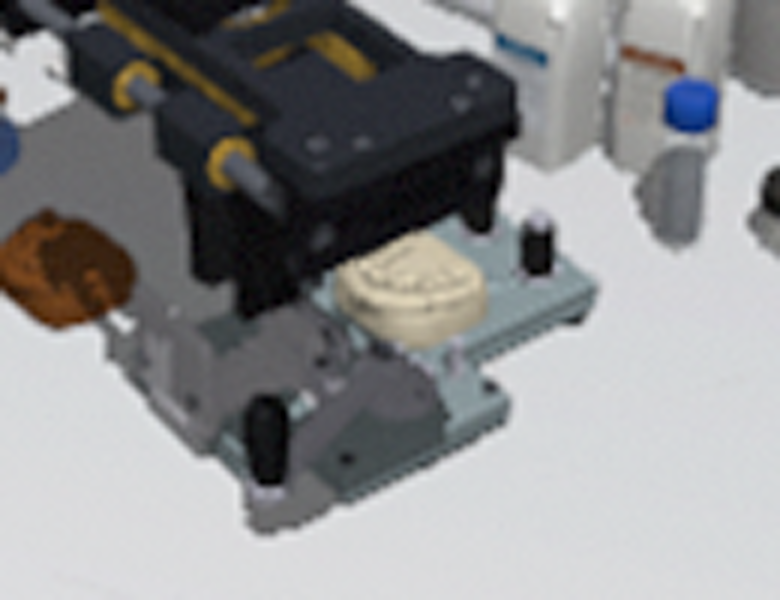

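View pics/top_e.png

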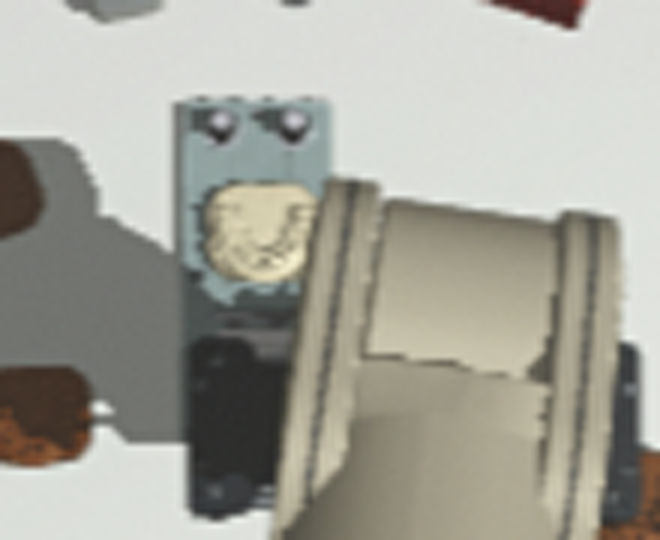

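Call:
{"method": "arm_command", "body": {
  "increments": [
    {"gripper":0,"dx":0,"dy":0,"dz":0,"spin":-10.5},
    {"gripper":0,"dx":0,"dy":0,"dz":0,"spin":-10.5},
    {"gripper":0,"dx":0,"dy":0,"dz":0,"spin":-10.5},
    {"gripper":0,"dx":0,"dy":0,"dz":0,"spin":-10.5},
    {"gripper":0,"dx":0,"dy":0,"dz":0,"spin":-10.5},
    {"gripper":0,"dx":0,"dy":0,"dz":0,"spin":-10.5},
    {"gripper":0,"dx":0,"dy":0,"dz":0,"spin":-10.5},
    {"gripper":0,"dx":0,"dy":0,"dz":0,"spin":-10.5}
  ]
}}

```text
time: 10.6
ee_pos: [0.4766, -0.0009, 0.1204]
eef_rot: [0.74, 0.673, -0.0, -0.0]
ft_force: [0.2, -0.2, -0.3]
width: 0.0008
```

```bash
python3 ang.py
```

```text
lever-ang -159.5 r 0.0815 yaz -5.5 p [ 0.4766 -0.0009  0.1204] f [ 0.2 -0.2 -0.3] t 10.6 [-1.05  0.12  1.03  2.01 -0.12  1.07 -0.06]
```

Call:
{"method": "arm_command", "body": {
  "increments": [
    {"gripper":0,"dx":0,"dy":0,"dz":0,"spin":-5.5},
    {"gripper":0,"dx":0.0235,"dy":-0.01,"dz":0,"spin":0},
    {"gripper":0,"dx":0.0235,"dy":-0.01,"dz":0,"spin":0},
    {"gripper":0,"dx":0.0235,"dy":-0.01,"dz":0,"spin":0},
    {"gripper":0,"dx":0,"dy":0,"dz":0.02,"spin":0},
    {"gripper":0,"dx":0,"dy":0,"dz":0.02,"spin":0},
    {"gripper":0,"dx":0,"dy":0,"dz":0,"spin":0},
    {"gripper":0,"dx":0,"dy":0,"dz":0,"spin":0}
  ]
}}

```text
time: 11.6
ee_pos: [0.4478, 0.0697, 0.0811]
eef_rot: [0.71, 0.704, 0.0, 0.0]
ft_force: [-0.6, -0.2, 0.1]
width: 0.0005
```

```bash
python3 ang.py;python3 snap.py f
```

```text
lever-ang 158.3 r 0.1133 yaz -0.5 p [0.4478 0.0697 0.0811] f [-0.6 -0.2  0.1] t 11.6 [-1.16  0.11  0.96  2.1  -0.11  0.98 -0.15]
11.7 [0.44797049 0.06989483 0.08126441] [7.10092922e-01 7.04107733e-01 5.82258271e-04 5.57905178e-05] [ 0.19194983  0.07961924 -1.27595805] [-1.16  0.11  0.96  2.1  -0.11  0.98 -0.15]
```

View pics/scene_f.png

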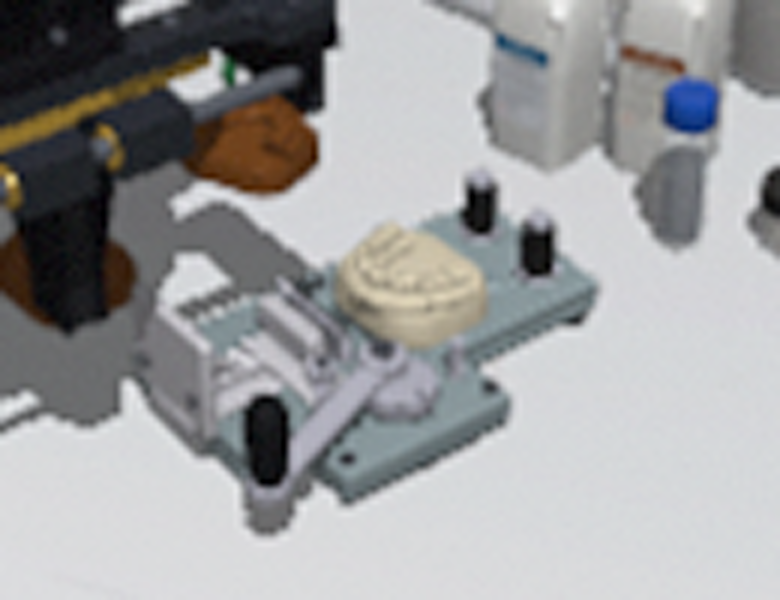

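View pics/top_f.png

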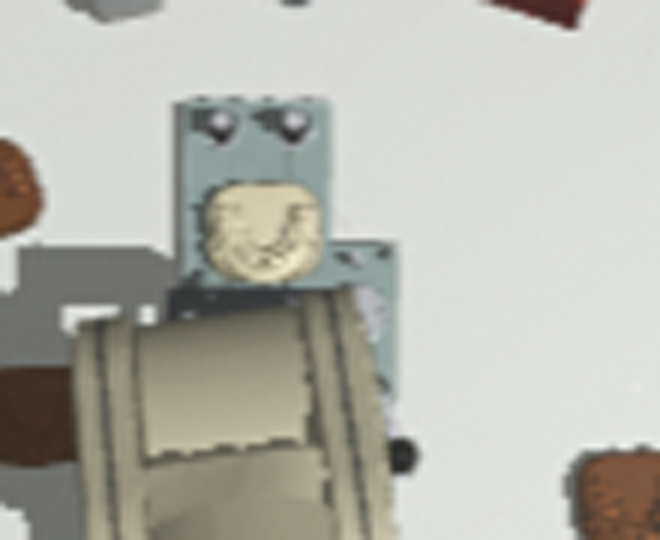

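Call:
{"method": "arm_command", "body": {
  "increments": [
    {"gripper":0,"dx":0,"dy":0,"dz":0.013,"spin":0},
    {"gripper":0,"dx":0,"dy":0,"dz":0.013,"spin":0},
    {"gripper":0,"dx":0,"dy":0,"dz":0.013,"spin":0},
    {"gripper":0,"dx":0,"dy":0,"dz":0,"spin":0},
    {"gripper":0,"dx":0,"dy":0.005,"dz":0,"spin":0},
    {"gripper":0,"dx":0,"dy":0.005,"dz":0,"spin":0},
    {"gripper":0,"dx":0,"dy":0.005,"dz":0,"spin":0},
    {"gripper":0,"dx":0,"dy":0.005,"dz":0,"spin":0}
  ]
}}

```text
time: 12.7
ee_pos: [0.468, 0.0697, 0.0417]
eef_rot: [0.71, 0.704, 0.0, 0.0]
ft_force: [-0.4, -0.2, -0.1]
width: 0.0003
```

```bash
python3 ang.py
```

```text
lever-ang 153.7 r 0.0948 yaz -0.5 p [0.468  0.0697 0.0417] f [-0.4 -0.2 -0.1] t 12.7 [-1.06  0.27  0.91  2.08 -0.27  0.91 -0.  ]
```

Call:
{"method": "arm_command", "body": {
  "increments": [
    {"gripper":0,"dx":0,"dy":0.004,"dz":0,"spin":0},
    {"gripper":0,"dx":0,"dy":0.004,"dz":0,"spin":0},
    {"gripper":0,"dx":0,"dy":0.004,"dz":0,"spin":0},
    {"gripper":0,"dx":0,"dy":0.004,"dz":0,"spin":0},
    {"gripper":0,"dx":0,"dy":0.004,"dz":0,"spin":0},
    {"gripper":0,"dx":0,"dy":0.004,"dz":0,"spin":0},
    {"gripper":0,"dx":0,"dy":0.004,"dz":0,"spin":0},
    {"gripper":0,"dx":0,"dy":0.004,"dz":0,"spin":0}
  ]
}}

```text
time: 13.7
ee_pos: [0.4996, 0.0695, 0.0414]
eef_rot: [0.71, 0.704, -0.0, -0.0]
ft_force: [-3.4, 1.8, 0.3]
width: 0.0004
```

```bash
python3 ang.py;python3 snap.py g
```

```text
lever-ang 142.0 r 0.0678 yaz -0.5 p [0.4996 0.0695 0.0414] f [-3.4  1.8  0.3] t 13.7 [-0.99  0.36  0.88  2.01 -0.34  0.93  0.06]
13.8 [0.50008708 0.06928251 0.04157495] [7.10337839e-01 7.03860792e-01 1.92987040e-04 3.19574510e-04] [ 0.0847613   0.39277395 -0.20112974] [-0.99  0.36  0.88  2.01 -0.34  0.93  0.06]
```

View pics/scene_g.png

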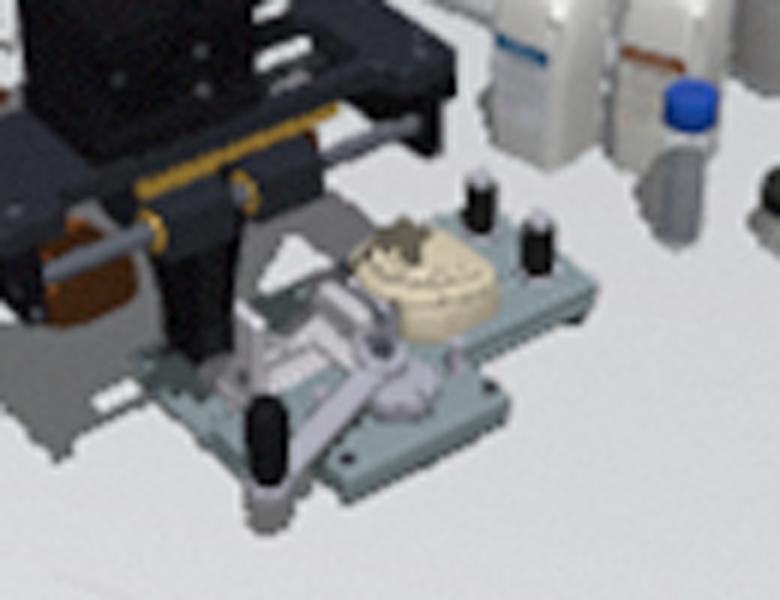

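View pics/top_g.png

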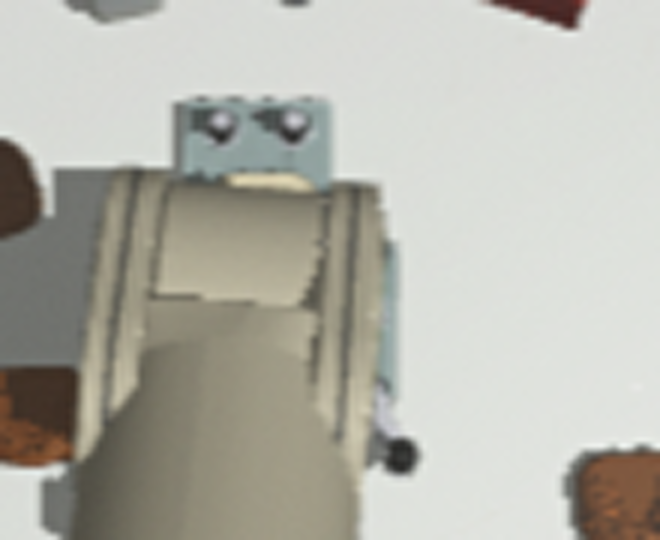

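Call:
{"method": "arm_command", "body": {
  "increments": [
    {"gripper":0,"dx":0,"dy":0.003,"dz":0,"spin":0},
    {"gripper":0,"dx":0,"dy":0.003,"dz":0,"spin":0},
    {"gripper":0,"dx":0,"dy":0.003,"dz":0,"spin":0},
    {"gripper":0,"dx":0,"dy":0.002,"dz":0,"spin":0},
    {"gripper":0,"dx":0,"dy":0,"dz":0,"spin":0},
    {"gripper":0,"dx":0,"dy":0,"dz":0,"spin":0},
    {"gripper":0,"dx":0,"dy":0.0,"dz":0,"spin":0},
    {"gripper":0,"dx":0,"dy":0,"dz":0,"spin":0}
  ]
}}

```text
time: 14.8
ee_pos: [0.5107, 0.0691, 0.0416]
eef_rot: [0.71, 0.704, 0.0, 0.0]
ft_force: [-0.2, -0.5, 0.1]
width: 0.0004
```

```bash
python3 ang.py;python3 snap.py h
```

```text
lever-ang 135.6 r 0.0592 yaz -0.5 p [0.5107 0.0691 0.0416] f [-0.2 -0.5  0.1] t 14.8 [-0.97  0.38  0.87  1.98 -0.36  0.94  0.07]
14.9 [0.51060838 0.06916742 0.04160905] [7.10362648e-01 7.03835833e-01 1.49967859e-04 7.57086821e-05] [-0.30678349  0.49083167 -0.12199408] [-0.97  0.38  0.87  1.98 -0.36  0.94  0.07]
```

View pics/scene_h.png

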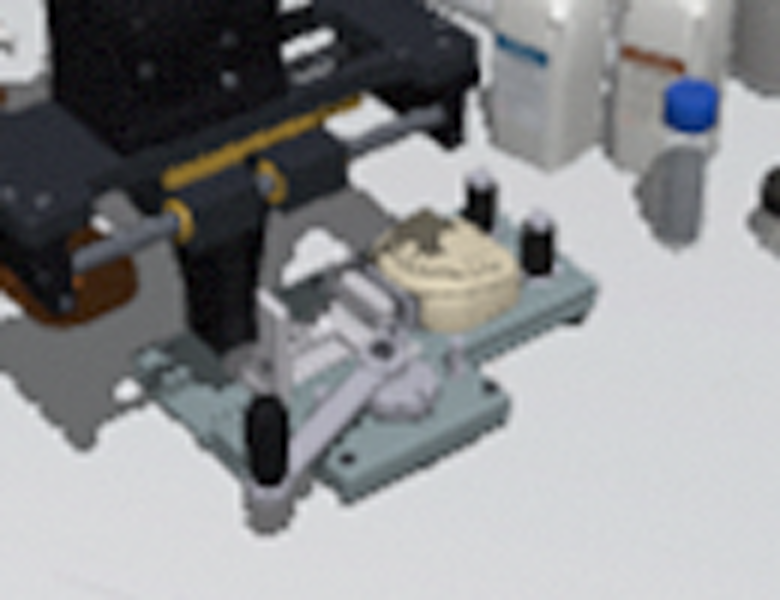

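Call:
{"method": "arm_command", "body": {
  "increments": [
    {"gripper":0,"dx":0,"dy":0.002,"dz":0,"spin":0},
    {"gripper":0,"dx":0,"dy":0.002,"dz":0,"spin":0},
    {"gripper":0,"dx":0,"dy":0.001,"dz":0,"spin":0},
    {"gripper":0,"dx":0,"dy":0.001,"dz":0,"spin":0},
    {"gripper":0,"dx":0,"dy":0.001,"dz":0,"spin":0},
    {"gripper":0,"dx":0,"dy":0.001,"dz":0,"spin":0},
    {"gripper":0,"dx":0,"dy":0.0,"dz":0,"spin":0},
    {"gripper":0,"dx":0,"dy":0,"dz":0,"spin":0}
  ]
}}

```text
time: 15.9
ee_pos: [0.5181, 0.0692, 0.0414]
eef_rot: [0.71, 0.704, -0.0, -0.0]
ft_force: [-4.4, 0.1, 3.2]
width: 0.0003
```

```bash
python3 ang.py;python3 snap.py i
```

```text
lever-ang 130.1 r 0.0542 yaz -0.5 p [0.5181 0.0692 0.0414] f [-4.4  0.1  3.2] t 15.9 [-0.95  0.4   0.86  1.96 -0.37  0.95  0.08]
16.0 [0.51814711 0.06919071 0.04144652] [ 7.10314556e-01  7.03884282e-01 -2.01450883e-04 -3.28981133e-04] [-5.29925041 -0.23560644  3.83724896] [-0.95  0.4   0.86  1.96 -0.37  0.95  0.08]
```

View pics/scene_i.png

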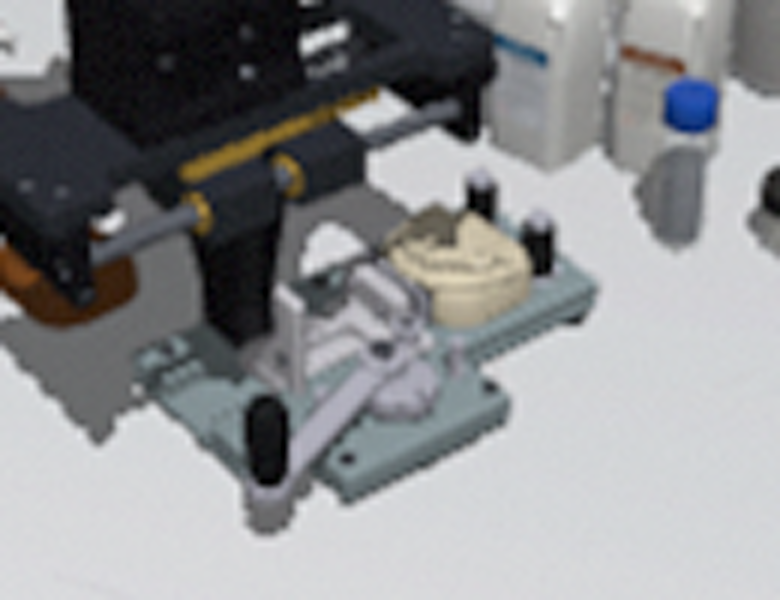

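Call:
{"method": "arm_command", "body": {
  "increments": [
    {"gripper":0,"dx":0,"dy":0.001,"dz":0,"spin":0},
    {"gripper":0,"dx":0,"dy":0.001,"dz":0,"spin":0},
    {"gripper":0,"dx":0,"dy":0,"dz":0,"spin":0},
    {"gripper":0,"dx":0,"dy":0,"dz":0,"spin":0},
    {"gripper":0,"dx":0,"dy":0,"dz":0,"spin":0},
    {"gripper":0,"dx":0,"dy":0,"dz":0,"spin":0},
    {"gripper":0,"dx":0,"dy":0.0,"dz":0,"spin":0},
    {"gripper":0,"dx":0,"dy":0,"dz":0,"spin":0}
  ]
}}

```text
time: 17.0
ee_pos: [0.5196, 0.0691, 0.0414]
eef_rot: [0.71, 0.704, -0.001, -0.001]
ft_force: [-7.9, 0.2, 6.1]
width: 0.0004
```

```bash
python3 ang.py
```

```text
lever-ang 128.9 r 0.0532 yaz -0.5 p [0.5196 0.0691 0.0414] f [-7.9  0.2  6.1] t 17.0 [-0.95  0.4   0.86  1.95 -0.37  0.95  0.09]
```

Call:
{"method": "arm_command", "body": {
  "increments": [
    {"gripper":0,"dx":0,"dy":-0.005,"dz":0,"spin":0},
    {"gripper":0,"dx":0,"dy":-0.01,"dz":0,"spin":0},
    {"gripper":0,"dx":0,"dy":-0.02,"dz":0,"spin":0},
    {"gripper":0,"dx":0,"dy":-0.01,"dz":-0.02,"spin":0},
    {"gripper":0,"dx":0,"dy":0,"dz":-0.03,"spin":0},
    {"gripper":10,"dx":0,"dy":0,"dz":-0.03,"spin":0},
    {"gripper":36,"dx":-0.036,"dy":0.0,"dz":0,"spin":0},
    {"gripper":36,"dx":-0.036,"dy":0,"dz":0,"spin":0}
  ]
}}

```text
time: 18.0
ee_pos: [0.4749, -0.0028, 0.1218]
eef_rot: [0.71, 0.704, 0.001, 0.0]
ft_force: [0.2, 0.5, 0.1]
width: 0.021
```

Call:
{"method": "arm_command", "body": {
  "increments": [
    {"gripper":36,"dx":0,"dy":0,"dz":0,"spin":10},
    {"gripper":36,"dx":0,"dy":0,"dz":0,"spin":10},
    {"gripper":36,"dx":0,"dy":0,"dz":0,"spin":10},
    {"gripper":36,"dx":0,"dy":0,"dz":0,"spin":10},
    {"gripper":36,"dx":0,"dy":0,"dz":0,"spin":10},
    {"gripper":36,"dx":0,"dy":0,"dz":0,"spin":10},
    {"gripper":36,"dx":0,"dy":0,"dz":0,"spin":7.5},
    {"gripper":36,"dx":0,"dy":0,"dz":0,"spin":0}
  ]
}}

```text
time: 19.0
ee_pos: [0.4747, -0.0024, 0.1214]
eef_rot: [0.982, 0.191, 0.0, -0.0]
ft_force: [0.5, -0.3, -0.9]
width: 0.0311
```

```bash
python3 ang.py;python3 snap.py j
```

```text
lever-ang -159.0 r 0.0839 yaz -68.0 p [ 0.4747 -0.0024  0.1214] f [ 0.5 -0.3 -0.9] t 19.0 [-1.21  0.15  1.22  2.02 -0.16  1.08 -1.11]
19.1 [ 0.47470595 -0.00236231  0.12145078] [ 9.81360901e-01  1.92173648e-01  1.50648060e-04 -2.21373284e-04] [ 0.37664255  0.74683635 -0.28630465] [-1.21  0.15  1.22  2.02 -0.16  1.08 -1.1 ]
```

View pics/scene_j.png

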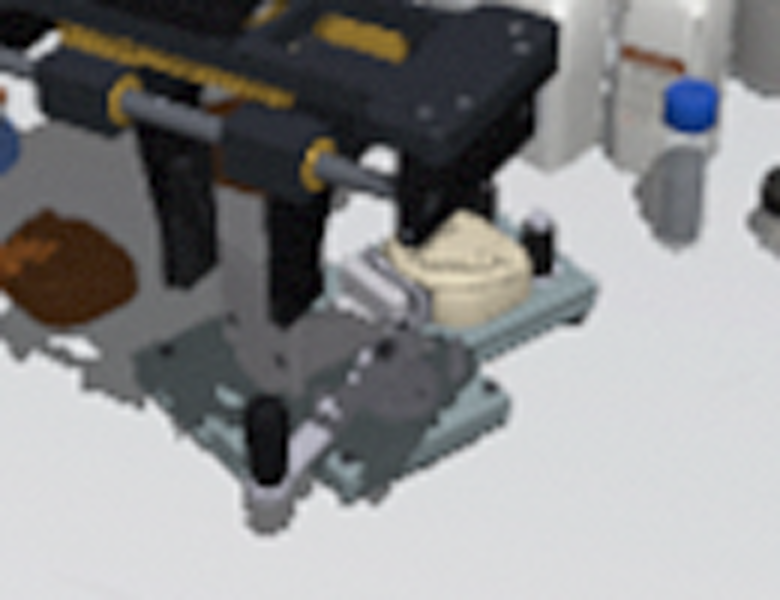

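View pics/top_j.png

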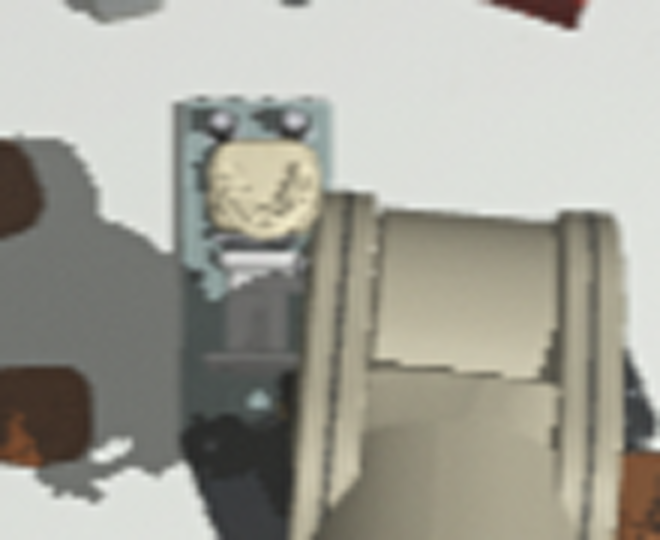

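Call:
{"method": "arm_command", "body": {
  "increments": [
    {"gripper":36,"dx":0.004,"dy":0,"dz":0.015,"spin":0},
    {"gripper":36,"dx":0,"dy":0,"dz":0.015,"spin":0},
    {"gripper":36,"dx":0,"dy":0,"dz":0.01,"spin":0},
    {"gripper":36,"dx":0,"dy":0,"dz":0.01,"spin":0},
    {"gripper":36,"dx":0,"dy":0,"dz":0.01,"spin":0},
    {"gripper":36,"dx":0,"dy":0,"dz":0.01,"spin":0},
    {"gripper":36,"dx":0,"dy":0,"dz":0,"spin":0},
    {"gripper":36,"dx":0,"dy":0,"dz":0,"spin":0}
  ]
}}

```text
time: 20.1
ee_pos: [0.4787, -0.0011, 0.0517]
eef_rot: [0.982, 0.191, 0.0, 0.0]
ft_force: [0.0, 0.2, 0.3]
width: 0.0317
```

```bash
python3 ang.py
```

```text
lever-ang -158.8 r 0.0797 yaz -68.0 p [ 0.4787 -0.0011  0.0517] f [0.  0.2 0.3] t 20.1 [-1.04  0.33  1.08  2.07 -0.36  0.95 -0.95]
```

Call:
{"method": "arm_command", "body": {
  "increments": [
    {"gripper":36,"dx":0.0004,"dy":0.0084,"dz":0,"spin":-6},
    {"gripper":36,"dx":0.0004,"dy":0.0084,"dz":0,"spin":-6},
    {"gripper":36,"dx":0.0004,"dy":0.0084,"dz":0,"spin":-6},
    {"gripper":36,"dx":0.0004,"dy":0.0084,"dz":0,"spin":-6},
    {"gripper":36,"dx":0.0004,"dy":0.0084,"dz":0,"spin":-6},
    {"gripper":36,"dx":0.0004,"dy":0.0084,"dz":0,"spin":-6},
    {"gripper":36,"dx":0.0004,"dy":0.0084,"dz":0,"spin":-6},
    {"gripper":36,"dx":0.0004,"dy":0.0084,"dz":0,"spin":-6}
  ]
}}

```text
time: 21.1
ee_pos: [0.5243, -0.0469, 0.0515]
eef_rot: [0.818, 0.575, -0.001, -0.001]
ft_force: [-4.7, -1.0, 2.3]
width: 0.0316
```

```bash
python3 ang.py
```

```text
lever-ang -111.0 r 0.08 yaz -19.8 p [ 0.5243 -0.0469  0.0515] f [-4.7 -1.   2.3] t 21.1 [-0.71  0.38  0.84  1.94 -0.34  0.97 -0.06]
```

Call:
{"method": "arm_command", "body": {
  "increments": [
    {"gripper":36,"dx":0.0004,"dy":0.0084,"dz":0,"spin":-6},
    {"gripper":36,"dx":0.0004,"dy":0.0084,"dz":0,"spin":-6},
    {"gripper":36,"dx":0.0004,"dy":0.0084,"dz":0,"spin":-6},
    {"gripper":36,"dx":0.0004,"dy":0.0084,"dz":0,"spin":-6},
    {"gripper":36,"dx":0.0004,"dy":0.0084,"dz":0,"spin":-6},
    {"gripper":36,"dx":0.0004,"dy":0.0084,"dz":0,"spin":-6},
    {"gripper":36,"dx":0.0004,"dy":0.0084,"dz":0,"spin":-6},
    {"gripper":36,"dx":0.0004,"dy":0.0084,"dz":0,"spin":-6}
  ]
}}

```text
time: 22.1
ee_pos: [0.59, -0.0445, 0.0516]
eef_rot: [0.514, 0.858, -0.001, 0.0]
ft_force: [-2.7, -6.3, -0.4]
width: 0.0318
```

```bash
python3 ang.py; python3 snap.py k
```

```text
lever-ang -62.9 r 0.0811 yaz 28.1 p [ 0.59   -0.0445  0.0516] f [-2.7 -6.3 -0.4] t 22.1 [-0.5   0.47  0.62  1.76 -0.31  1.01  0.73]
22.2 [ 0.59059664 -0.04361153  0.05165865] [ 5.14349584e-01  8.57580254e-01 -7.51150803e-04  2.23743013e-04] [-1.27236797 -1.66392443  0.03862094] [-0.5   0.47  0.62  1.76 -0.31  1.01  0.73]
```

View pics/scene_k.png

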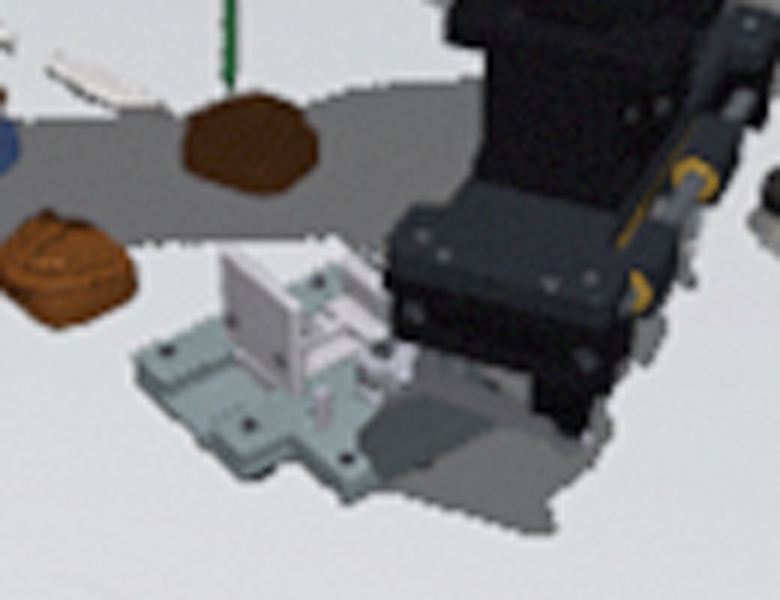

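Call:
{"method": "arm_command", "body": {
  "increments": [
    {"gripper":36,"dx":0.0004,"dy":0.0084,"dz":0,"spin":-6},
    {"gripper":36,"dx":0.0004,"dy":0.0084,"dz":0,"spin":-6},
    {"gripper":36,"dx":0.0004,"dy":0.0084,"dz":0,"spin":-6},
    {"gripper":36,"dx":0.0004,"dy":0.0084,"dz":0,"spin":-6},
    {"gripper":36,"dx":0.0003,"dy":0.006,"dz":0,"spin":-4},
    {"gripper":36,"dx":0.0002,"dy":0.004,"dz":0,"spin":-3},
    {"gripper":36,"dx":0.0,"dy":0.003,"dz":0,"spin":-2},
    {"gripper":36,"dx":0.0,"dy":0.0,"dz":0,"spin":0}
  ]
}}

```text
time: 23.2
ee_pos: [0.6235, -0.0123, 0.0518]
eef_rot: [0.251, 0.968, -0.001, 0.001]
ft_force: [-0.5, -5.4, -0.9]
width: 0.0313
```

```bash
python3 ang.py
```

```text
lever-ang -29.6 r 0.0811 yaz 60.9 p [ 0.6235 -0.0123  0.0518] f [-0.5 -5.4 -0.9] t 23.2 [-0.43  0.51  0.48  1.67 -0.26  1.03  1.2 ]
```

Call:
{"method": "arm_command", "body": {
  "increments": [
    {"gripper":36,"dx":0.0,"dy":0.002,"dz":0,"spin":0},
    {"gripper":36,"dx":0.0,"dy":0.002,"dz":0,"spin":0},
    {"gripper":36,"dx":0,"dy":0,"dz":0,"spin":0},
    {"gripper":36,"dx":0,"dy":0,"dz":0,"spin":0},
    {"gripper":36,"dx":0,"dy":0,"dz":0,"spin":0},
    {"gripper":36,"dx":0,"dy":0,"dz":0,"spin":0},
    {"gripper":36,"dx":0,"dy":0,"dz":0,"spin":0},
    {"gripper":36,"dx":0,"dy":0,"dz":0,"spin":0}
  ]
}}

```text
time: 24.2
ee_pos: [0.6243, -0.0114, 0.0517]
eef_rot: [0.253, 0.968, -0.003, -0.0]
ft_force: [-4.1, -13.0, 1.5]
width: 0.0316
```

```bash
python3 ang.py
```

```text
lever-ang -28.8 r 0.0813 yaz 60.7 p [ 0.6243 -0.0114  0.0517] f [ -4.1 -13.    1.5] t 24.2 [-0.43  0.51  0.48  1.67 -0.26  1.03  1.19]
```

Call:
{"method": "arm_command", "body": {
  "increments": [
    {"gripper":36,"dx":0.0,"dy":-0.005,"dz":0,"spin":0},
    {"gripper":36,"dx":0.0,"dy":-0.005,"dz":0,"spin":0},
    {"gripper":36,"dx":0,"dy":0,"dz":0,"spin":0},
    {"gripper":36,"dx":0,"dy":0,"dz":-0.02,"spin":0},
    {"gripper":36,"dx":0,"dy":0,"dz":-0.03,"spin":0},
    {"gripper":36,"dx":0,"dy":0,"dz":-0.03,"spin":0},
    {"gripper":36,"dx":0,"dy":0,"dz":-0.04,"spin":0},
    {"gripper":36,"dx":0,"dy":0,"dz":-0.04,"spin":0}
  ]
}}

```text
time: 25.2
ee_pos: [0.6205, -0.0152, 0.2144]
eef_rot: [0.251, 0.968, 0.0, 0.001]
ft_force: [0.7, 0.3, -0.7]
width: 0.0315
```

Call:
{"method": "arm_command", "body": {
  "increments": [
    {"gripper":36,"dx":0.0,"dy":-0.03,"dz":-0.02,"spin":0},
    {"gripper":36,"dx":0.0,"dy":-0.04,"dz":0,"spin":0},
    {"gripper":36,"dx":0,"dy":-0.04,"dz":0,"spin":0},
    {"gripper":36,"dx":0,"dy":-0.04,"dz":0,"spin":0},
    {"gripper":36,"dx":0,"dy":-0.04,"dz":0,"spin":0},
    {"gripper":36,"dx":0,"dy":-0.04,"dz":0,"spin":0},
    {"gripper":36,"dx":0,"dy":0,"dz":0,"spin":0},
    {"gripper":36,"dx":0,"dy":0,"dz":0,"spin":0}
  ]
}}

```text
time: 26.2
ee_pos: [0.5093, -0.2159, 0.2325]
eef_rot: [0.25, 0.968, 0.0, 0.001]
ft_force: [0.5, 0.1, 0.1]
width: 0.0315
```

```bash
python3 ang.py; python3 snap.py l
```

```text
lever-ang -100.2 r 0.2475 yaz 61.0 p [ 0.5093 -0.2159  0.2325] f [0.5 0.1 0.1] t 26.2 [-0.25  0.18  0.65  1.67 -0.11  1.33  1.48]
26.3 [ 0.5095238  -0.21528961  0.2319177 ] [2.49692600e-01 9.68325105e-01 2.35163473e-04 2.03738936e-04] [ 0.48751947 -0.76161933 -0.35938889] [-0.25  0.18  0.65  1.67 -0.11  1.33  1.48]
```

View pics/scene_l.png

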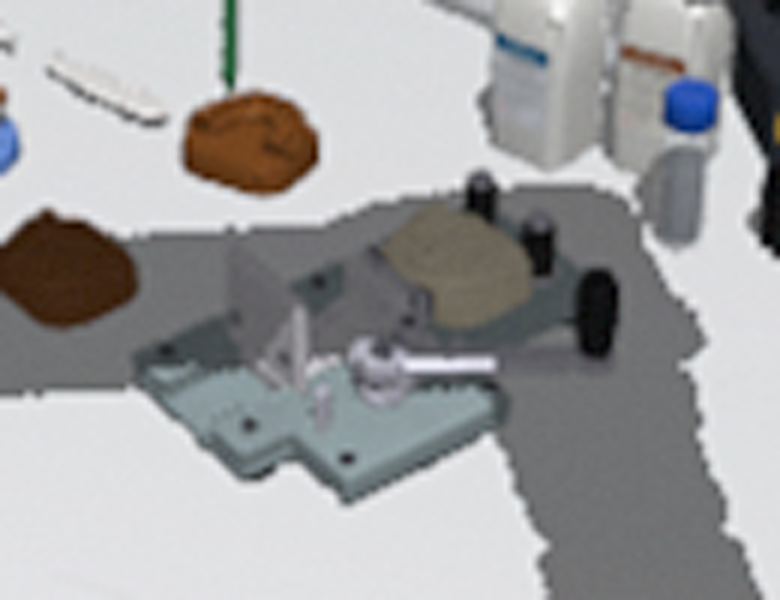

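View pics/top_l.png

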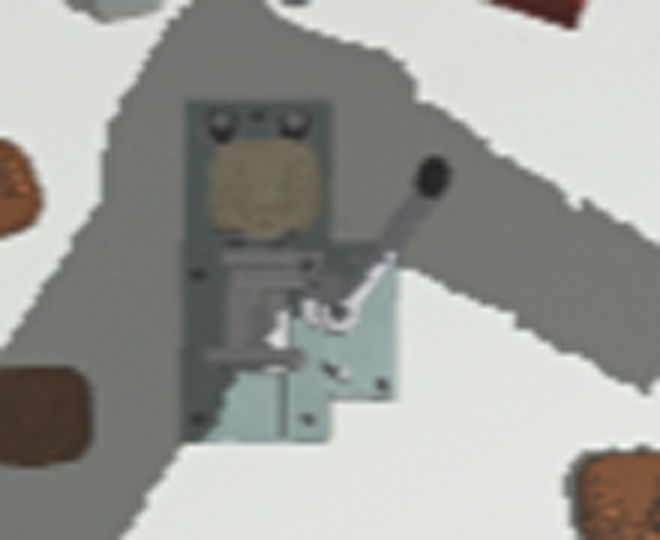

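View pics/scene_l_full.png

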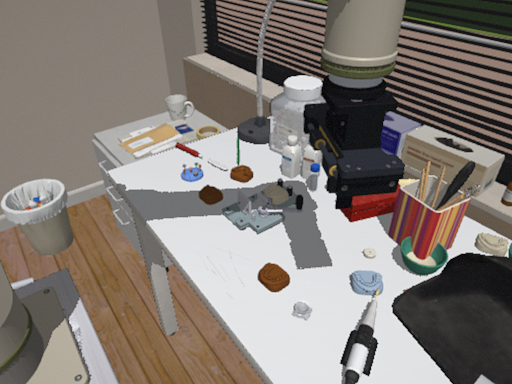

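Run:
```python
from h import *
T=lambda x,y:((x+.5)/6-.5+220,(y+.5)/6-.5+150)
t=np.array([.5765,.0711])
L=lambda c,z:((ray("top",T(*c),z)[:2]-t)*1000).round(1)
k=L((433,172),.072);h=L((338,312),.041);print("knob",k,"hub",h,np.degrees(np.arctan2(*(k-h)[::-1])))
print("plate",L((208,350),.062),L((303,350),.062))
im=cv2.imread("pics/top_l_full.png").astype(int);b,g,r_=im[...,0],im[...,1],im[...,2]
m=((r_-b>18)&(r_-g<25)).astype(np.uint8);m[:160]=0;m[200:]=0;m[:,:245]=0;m[:,280:]=0
ys,xs=np.nonzero(m);c,s,a=cv2.minAreaRect(np.c_[xs,ys].astype(np.float32));print(c,s,a,((ray("top",c,.040)[:2]-t)*1000).round(1))
m0=cv2.imread("pics/scene0.png");m1=cv2.imread("pics/scene_l_full.png")
for n,(y0,y1,x0,x1) in dict(bur=(160,185,178,206),blue=(268,298,348,386),dish=(300,320,290,314),spat=(140,172,172,230)).items():
    print(n,np.abs(m0[y0:y1,x0:x1].astype(int)-m1[y0:y1,x0:x1]).mean().round(1))
```

```text
knob [ 43.2 -87.7] hub [-22.  -41.8] -35.14507544605602
plate [-44.6  22.1] [-44.2 -24.5]
(263.67999267578125, 180.75997924804688) (14.9906644821167, 16.970563888549805) 81.8698959350586 [41.7 -4.5]
bur 23.2
blue 22.2
dish 23.2
spat 24.8
```

Run:
```python
from h import *
def ang(f,y0,y1):
    im=cv2.resize(cv2.imread(f)[y0-5:y1+5,245:285],None,fx=8,fy=8,interpolation=cv2.INTER_CUBIC).astype(float)
    d=(im[...,2]-im[...,0])/(im.sum(2)+1);m=(d>.05).astype(np.uint8)
    c=max(cv2.findContours(m,cv2.RETR_EXTERNAL,cv2.CHAIN_APPROX_NONE)[0],key=cv2.contourArea)
    x,y,w,h=cv2.boundingRect(c);M=np.zeros_like(m);cv2.drawContours(M,[c],-1,1,-1)
    cols=np.arange(x+int(.25*w),x+int(.75*w));rows=[np.nonzero(M[:,k])[0] for k in cols]
    print(f,(x/8,y/8,w/8,h/8),"top slope",np.polyfit(cols,[r[0] for r in rows],1)[0],"bottom",np.polyfit(cols,[r[-1] for r in rows],1)[0])
    ry=np.arange(y+int(.3*h),y+int(.7*h));rr=[np.nonzero(M[k])[0] for k in ry]
    print(" left",np.polyfit(ry,[r[0] for r in rr],1)[0],"right",np.polyfit(ry,[r[-1] for r in rr],1)[0])
ang("pics/top_l_full.png",168,196);ang("pics/top0.png",175,203)
a=cv2.imread("pics/scene0.png");b=cv2.imread("pics/scene_l_full.png")
for n,(y0,y1,x0,x1) in dict(bur=(160,185,178,206),blue=(268,298,348,386),dish=(300,320,290,314),spat=(140,172,172,230)).items():
    g=[cv2.cvtColor(q[y0:y1,x0:x1],cv2.COLOR_BGR2GRAY).astype(np.float32) for q in(a,b)];print(n,g[0].mean(),g[1].mean(),cv2.phaseCorrelate(*g))
```

```text
pics/top_l_full.png (10.0, 9.875, 18.25, 16.5) top slope -0.09166358138960871 bottom 0.001573491299518764
 left -0.020480567650379245 right 0.07006934365424897
pics/top0.png (9.625, 10.625, 18.625, 16.25) top slope 0.005597926693817012 bottom 0.028241392077007904
 left -0.01583710407239819 right 0.05438401775804646
bur 158.12714 180.88571 ((0.012757331972631292, 0.48449818064436556), 0.9665092032750447)
blue 156.33684 178.34386 ((0.005059223561023174, 0.05509476238770539), 0.9811107556025187)
dish 174.98958 198.29584 ((-0.08195746118292035, 0.07494711252447495), 0.9613008499145508)
spat 172.4957 197.38686 ((0.026577678696046547, 0.0018648902683899848), 0.994553092867136)
```

Run:
```python
from h import *
im=cv2.resize(cv2.imread("pics/top_j_full.png")[165:200,248:275],None,fx=16,fy=16,interpolation=cv2.INTER_CUBIC).astype(float)
d=(im[...,2]-im[...,0])/(im.sum(2)+1)
for th in(.04,.06,.08):
    m=d>th;cols=np.arange(12*16-40,20*16)
    t=[];b=[]
    for k in cols:
        r=np.nonzero(m[5*16:28*16,k])[0];t.append(r[0]);b.append(r[-1])
    print(th,np.polyfit(cols,t,1)[0],np.polyfit(cols,b,1)[0])
cv2.imwrite("pics/jc.png",im)
```

```text
0.04 -0.03984718643861897 0.0984619940170375
0.06 -0.048960827288786785 0.06047499253395104Traceback (most recent call last):
  File "<stdin>", line 8, in <module>
IndexError: index 0 is out of bounds for axis 0 with size 0
```

```bash
python3 -c "
from bench import job
print(job.close_job())"
```

```text
the job is handed in; nothing more can be done
None
```

I opened the lever, pushed the slide until the pad pressed the cast against the posts, then swung the lever back to its locked stop. The job is handed in at about 26 s of the 72 s allowed. The hand-in gives no verdict, so these results are my own measurements.

- **Open stop:** I swung the lever with the fingers set loosely either side of the knob. It stopped at about −157.6°, with about 18 N on the fingertips.
- **Push:** I pushed the plate with shut fingertips. The cast met both posts, and the push force settled at about 8 N.
- **Locked stop:** I swung the lever back the same way until about 14 N, then backed off, lifted clear and moved the arm aside.

Last checks:
- **Lever:** it points 35.1° right of forward, which is the locked stop.
- **Slide:** it is forward by about 49–50 mm. That reading is less certain, because it rests on one edge of the push plate in the top view.
- **Cast:** its position is about x +42 mm, y −4.5 mm in the holder frame, up against both posts.
- **Other things on the bench:** the bur stand, spatula, dish and blue cast show less than half a pixel of shift between the first and last pictures.

The cast's straightness is the weakest check. The arm's shadow fell on it in the last picture, and single edges read between −0.09 and +0.07 rad. A clearer picture from before locking gave opposite slopes on its front and rear edges, which roughly cancel. I took it as straight because it rests on both posts and the pad, not from a clean measurement. I could not measure the pad force directly.

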